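Put the counter things back in their holders

TASK

Tidy the shop counter: put the sugar shaker, the glass jar, the date stamp and the flat tin each into the wooden holder whose recess matches its outline - the shaker in the small round one, the jar in the large round one, the stamp in the small oblong one, the tin in the large oblong one. Each must stand upright and flat on the floor of its recess, wholly within the rim, and be let go; set the glass jar down gently, do not drop it. Leave the espresso cup and the counter bell where they stand.

Things in the scene. Friction and masses are not known exactly. Their poses are not given: they have to be found in the camera images.
- sugar_shaker: glass sugar shaker with a domed grey metal cap, standing upright (it may lean 3 degrees by itself, its base is slightly uneven): a round body 44 mm across up to 74 mm high, above it a cap 34 mm across, 90 mm high in all. 0.1 kg. Origin: centre of its underside; z up.
- jar: glass jar of spread with a yellow screw lid, upright: about 60 mm across, 103 mm high, lid 58 mm across from 92 mm up. About 0.3 kg. Origin: centre of its underside; z up.
- stamp: wooden date stamp, upright: an oblong base 22 mm (x) by 50 mm (y) by 14 mm high with a turned upright knob handle up to 26 mm across, top at 60 mm. 0.05 kg. Origin: centre of the underside of the base; y along the base, z up. Either way round is the same.
- mints_tin: flat closed oblong tin, 60 mm (x) by 92 mm (y) by 23 mm high, lying flat. 0.08 kg. Origin: centre of its underside; y along its length, z up. Take it by its upper part, across the 60 mm, so that the fingertips clear the rim of its holder.
- shaker_holder: a plain light-wood holder fixed to the counter, the smaller round one, 70 mm across outside; floor 3 mm thick with a cork inlay, rim 5 mm thick whose top is 8 mm above the counter; round recess 60 mm across and 5 mm deep for the sugar shaker. Origin: centre of its underside, on the counter; z up.
- jar_holder: a plain light-wood holder fixed to the counter, the larger round one, 88 mm across outside; floor 3 mm thick with a cork inlay, rim 5 mm thick whose top is 8 mm above the counter; round recess 78 mm across and 5 mm deep for the jar. Origin: centre of its underside, on the counter; z up.
- stamp_holder: a plain light-wood holder fixed to the counter, the smaller oblong one, 46 mm (x) by 74 mm (y) outside; floor 3 mm thick with a cork inlay, rim 5 mm thick whose top is 8 mm above the counter; recess 36 mm (x) by 64 mm (y), 5 mm deep, for the stamp. Origin: centre of its underside, on the counter; z up, y along its length.
- tin_holder: a plain light-wood holder fixed to the counter, the larger oblong one, 86 mm (x) by 118 mm (y) outside; floor 3 mm thick with a cork inlay, rim 5 mm thick whose top is 8 mm above the counter; recess 76 mm (x) by 108 mm (y), 5 mm deep, for the flat tin. Origin: centre of its underside, on the counter; z up, y along its length.
- espresso_cup: bystander: loose green and white espresso cup with a ring handle, 64 mm across, 89 mm over the handle, 48 mm high, standing upright among the other things. Origin: on its underside, within the cup; z up. Leave it alone.
- service_bell: bystander: loose chrome counter bell, 80 mm across, 54 mm high, at the back left of the counter. Origin: centre of its underside; z up. Leave it alone. Fixed equipment stands behind the work: an open till drawer 0.1 m high (its front at x = 0.50, from y = -0.40 to -0.02) with a tall screen over it from about x = 0.6, and a printer on a block from x = 0.63 back (y = 0.05 to 0.23), over 0.3 m high; keep the arm in front of them.

How it is judged:
At the end, for the whole second after the job is handed in: Shaker, jar, stamp and tin each rest in their own holder: within 12 mm of its centre, underside under 6 mm above the counter (recess floor is at 3 mm), tilt under 0.12 rad, stamp and tin along their recess within 0.3 rad either way round, at rest and released (horizontal distance between sugar_shaker and shaker_holder below 0.012 m and z of sugar_shaker in the frame of shaker_holder between 0 and 0.006 m and angle between each of sugar_shaker, jar, stamp, mints_tin's own z axis and vertical below 0.12 rad and linear speed of each of sugar_shaker, jar, stamp, mints_tin below 0.02 m/s and angular speed of each of sugar_shaker, jar, stamp, mints_tin below 0.2 rad/s and contact force between each of sugar_shaker, jar, stamp, mints_tin and the fingers below 0.05 N and horizontal distance between jar and jar_holder below 0.012 m and z of jar in the frame of jar_holder between 0 and 0.006 m and horizontal distance between stamp and stamp_holder below 0.012 m and z of stamp in the frame of stamp_holder between 0 and 0.006 m and angle between the y axis of stamp and the y axis of stamp_holder, either way round below 0.3 rad and horizontal distance between mints_tin and tin_holder below 0.012 m and z of mints_tin in the frame of tin_holder between 0 and 0.006 m and angle between the y axis of mints_tin and the y axis of tin_holder, either way round below 0.3 rad); the robot touches nothing.
It fails at once if the espresso cup is pushed more than 20 mm from its place or tipped (distance of espresso_cup from where it was at the start of the episode above 0.02 m or angle between espresso_cup's own z axis and vertical above 0.35 rad).
It fails at once if the counter bell is pushed more than 20 mm from its place or tipped (distance of service_bell from where it was at the start of the episode above 0.02 m or angle between service_bell's own z axis and vertical above 0.35 rad).
It fails at once if the glass jar is let go more than 20 mm above the counter (height (world z) of jar above 0.02 m and contact force between jar and the fingers below 0.05 N).
It fails at once if the glass jar is slammed into its holder (contact above 80 N) (contact force between jar and jar_holder above 80 N).
It also fails if it takes over 122 s, if anything falls off the work surface, if the arm or the gripper's body presses on something with over 40 N, if the wrist force passes 120 N, or if a joint passes its speed limit or range.

ROBOT

A 6-joint arm with a two-finger parallel gripper is mounted at the origin on a cart in front of the work surface, level with it; the furniture and walls round the work are solid. World frame = base frame: x ahead of the robot, y to its left, z up, the work surface at z = 0. Lengths are in m, angles in rad, forces in N, time in s.
With the tool pointing down it reaches from about 0.375 to 0.925 m from the base axis. Payload 5.7 kg.
Tool frame: the origin (TCP) lies between the finger pads; the fingertips stand 11 mm ahead of it and the grasp point (between the pads) lies 8 mm behind it (env.nose_length is the distance from the TCP to the fingertips, in m); z points along the fingers, y is the line along which they close (so a half turn about z gives the same grasp; the last joint's range is limited). The gripper opens to 85 mm and grips with 20 to 120 N. Pads are 22 mm wide; open, the fingers measure 114 mm over their backs; the gripper's body (76 mm by 85 mm) begins 54 mm behind the grasp point. The pads swing forward as they close: fully open they stand 13 mm farther back than shut.
Start: joints at [1.129, 0.359, 1.51, -0, 1.272, -0.115], TCP at [0.193, 0.568, 0.242] pointing down, gripper open.
Joint ranges: [-2.97, 2.97], [-1.01, 2.36], [0.21, 2.38], [-0.96, 4.11], [0.2, 2.71], [-2.98, 2.98]. Speed limits (rad/s): [2.39, 2.39, 3.14, 3.14, 3.14, 3.14].

INTERFACE

Orientations are given as a unit quaternion [w, x, y, z].
In Python, from rig import env gives the robot as it stands.
- The arm moves only by the tool play_rows, never from a script. Its argument "motion" is a list of rows, each a list of 3 entries, a list of its own where there are three numbers: the opening, from 0 (shut) to 1 (fully open), then the shift along the tool's x, y, z in units of 100 mm (1.0 is 100 mm), then the turn about the tool's z in units of pi rad (1.0 is pi rad). A call has 1 to 5 rows; each row is the pose to reach, as a shift and turn from the pose commanded when the call began, along the tool's axes at that moment, turning the shorter way round; what a row does not reach only later rows make up. A row lasts 1/8 s, in which the tool goes at most 62.5 mm and 10.7 degrees, less where a joint would pass 70% of its speed; a pose out of reach is approached as far as the arm can. A call with a number of a shift or a turn outside -1 to 1 is refused whole. A call with a gripper value outside its range is refused whole. The fingers move at their own pace and stop on an object; "newtons" is the grip in N (left out, the last holds). Time passes only in rows, so rows that repeat a pose let the fingers close. It gives the time, the measured TCP pose, the force, the opening and the grip force at its end, in the units of the state.
- env.get_obs(): the state, without advancing time (a new reading comes with each control period).
- env.capture(name): name is "scene" or "top"; returns a dict with "img" (420x560x3 uint8, red, green, blue), "mtx" (3x3 intrinsics, pixels), "dist" ([k1, k2, p1, p2, k3] as OpenCV has them; the pictures are not rectified), "extrinsics" (4x4, takes a point from camera to world coordinates). Camera axes: x right, y down, z forward; pixel columns grow to the right and rows downward; lengths in m; the calibration is good to about 2 mm. A picture is of the moment at which its call begins. There is no depth.
- env.hand_in(): hands the job in; it is judged then, once.
The state is a dict: "clock": time; "joint_positions": joint angles; "joint_vel": joint speeds; "effort": joint torques, N m; "position": TCP position; "tool_rot": TCP orientation; "contact_force": force on the tool from outside, world axes, zero at the start; "torque": the same for the moment, N m; "finger_gap": finger opening in m; "finger_force": force on a finger pad.
Only numpy, scipy, OpenCV 4.12 (cv2) and the standard library are available. Lean on these libraries where they do the work, as an engineer would, in place of code of your own. Each camera call takes 0.05 s, during which the arm holds its last target. There are 200 camera calls.

## Working session

There is one attempt and no reset: what is moved stays moved. The work goes in short steps, Python scripts to look and compute and a tool call to move; the robot and the scene stay as the last step left them, time stands still between calls to the robot, and variables do not carry over. Pictures are saved under pics/ and viewed, at most 14 in all, crops included, and the job is handed in when it is done.

Besides the shell and the picture viewer there is one more tool, called after "Emit:" as name([rows], argument=value, ...), one row to a line, values as JSON. play_rows: Moves the arm, as the interface text tells. Its arguments: {"type":"object","properties":{"motion":{"type":"array"},"newtons":{"type":"number"}},"required":["motion"]}

```bash
ls; mkdir -p pics; python3 - <<'E'
from rig import env
import cv2,numpy as np
np.set_printoptions(precision=4,suppress=True)
for n in("scene","top"):
    c=env.capture(n);cv2.imwrite(f"pics/{n}0.png",c["img"][:,:,::-1]);print(n,c["mtx"],c["dist"],c["extrinsics"])
o=env.get_obs();print(o, env.nose_length)
E
```

```text
pics
scene [[386.792    0.     280.3609]
 [  0.     386.792  210.0421]
 [  0.       0.       1.    ]] [-0.0357  0.      0.      0.      0.    ] [[ 0.4744 -0.6186  0.6263 -0.1051]
 [-0.8803 -0.3357  0.3352 -0.3611]
 [ 0.0029 -0.7104 -0.7038  0.7397]
 [ 0.      0.      0.      1.    ]]
top [[484.7628   0.     279.7808]
 [  0.     484.7628 218.4079]
 [  0.       0.       1.    ]] [-0.156  0.     0.     0.     0.   ] [[-0.0231 -0.9816  0.1898  0.3118]
 [-0.9996  0.0194 -0.0215  0.0009]
 [ 0.0174 -0.1902 -0.9816  1.1874]
 [ 0.      0.      0.      1.    ]]
{'clock': 0.1, 'joint_positions': array([ 1.1289,  0.3594,  1.5114, -0.    ,  1.2725, -0.1151]), 'joint_vel': array([ 0.0015, -0.0022, -0.0014,  0.0007, -0.0022, -0.    ]), 'effort': array([ -0.0015, -52.8657, -27.9347,  -0.0004,   0.005 ,   0.    ]), 'position': array([0.1924, 0.5677, 0.2415]), 'tool_rot': array([-0.0002,  0.1627,  0.9867, -0.0008]), 'contact_force': array([ 0.4608, -0.1529,  0.9062]), 'torque': array([-0.0183, -0.0299, -0.0251]), 'finger_force': 0.0, 'finger_gap': 0.08514177092446037} 0.011
```

View pics/top0.png

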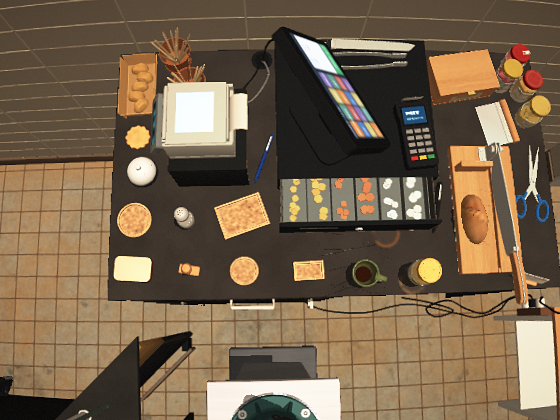

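View pics/scene0.png

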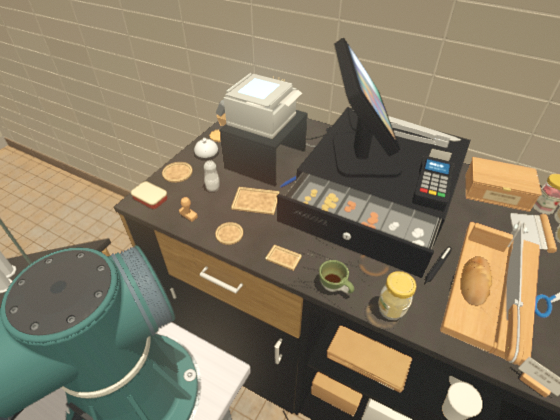

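```bash
cat > h.py <<'E'
from rig import env
import cv2,numpy as np
np.set_printoptions(precision=4,suppress=True)
def ray(c,uv,z):
    uv=np.array(uv,float).reshape(-1,1,2)
    d=cv2.undistortPoints(uv,c["mtx"],c["dist"]).reshape(-1,2)
    E=c["extrinsics"]; d=np.c_[d,np.ones(len(d))]@E[:3,:3].T; o=E[:3,3]
    z=np.broadcast_to(z,len(d))
    return (o+d*((z-o[2])/d[:,2])[:,None])
def blob(c,box,z,lo=90):
    """largest bright blob in box (u0,v0,u1,v1): rect on plane z"""
    u0,v0,u1,v1=box
    m=(c["img"][v0:v1,u0:u1].max(2)>lo).astype(np.uint8)
    cs=cv2.findContours(m,cv2.RETR_EXTERNAL,cv2.CHAIN_APPROX_NONE)[0]
    k=max(cs,key=cv2.contourArea).reshape(-1,2)+[u0,v0]
    p=ray(c,k,z)[:,:2]
    (cx,cy),(w,h),a=cv2.minAreaRect((p*1000).astype(np.float32))
    if w>h: w,h,a=h,w,a+90
    # angle of long axis (the h side): a+90
    return np.array([cx,cy,w,h,(a+90+90)%180-90]),k
E
python3 - <<'E'
from h import *
c=env.capture("top")
B=dict(jarh=(112,196,158,244,.008),tinh=(208,188,274,242,.008),shh=(226,252,264,290,.008),sth=(288,256,330,286,.008),tin=(108,250,158,288,.02),stamp=(172,258,206,282,.014),shaker=(170,202,200,232,.045),jar=(405,252,450,295,.05))
im=c["img"].copy()
for n,b in B.items():
    r,k=blob(c,b[:4],b[4]); print(n,r,k.min(0),k.max(0))
    for u,v in k: im[v,u]=(255,0,0)
a=cv2.resize(im[190:300,100:270],None,fx=4,fy=4,interpolation=0);cv2.imwrite("pics/a.png",a[:,:,::-1])
a=cv2.resize(im[190:300,280:460],None,fx=4,fy=4,interpolation=0);cv2.imwrite("pics/b.png",a[:,:,::-1])
E
```

```text
jarh [543.8696 340.5589  87.2899  87.9406 -44.8155] [117 202] [151 237]
tinh [550.33    69.4196  87.3861 120.1808 -71.1764] [214 192] [270 239]
shh [412.6758  65.1268  70.3363  70.8302  44.3307] [229 256] [258 285]
sth [410.9261 -92.369   48.2391  75.7969 -87.5118] [293 259] [324 280]
tin [420.5968 337.7407  60.9499  94.9343  89.2373] [113 256] [151 281]
stamp [418.2434 198.6982  27.3158  51.5303  78.9753] [178 263] [199 275]
shaker [540.7796 207.8645  39.0528  54.6005  44.7204] [174 207] [193 227]
jar [ 396.9548 -367.9827   62.8551   84.6889  -78.5795] [408 257] [441 285]
```

View pics/a.png

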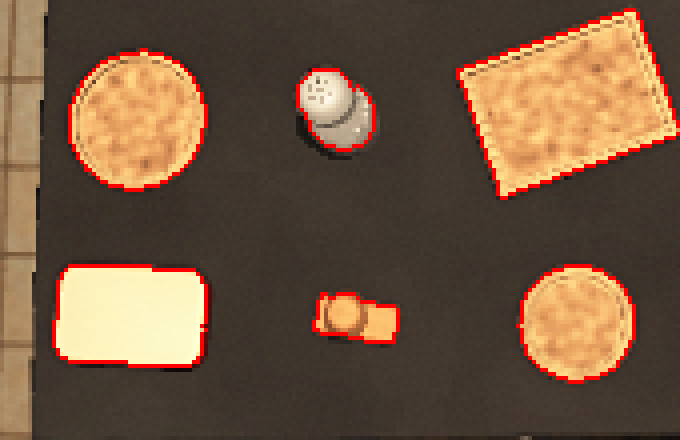

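View pics/b.png

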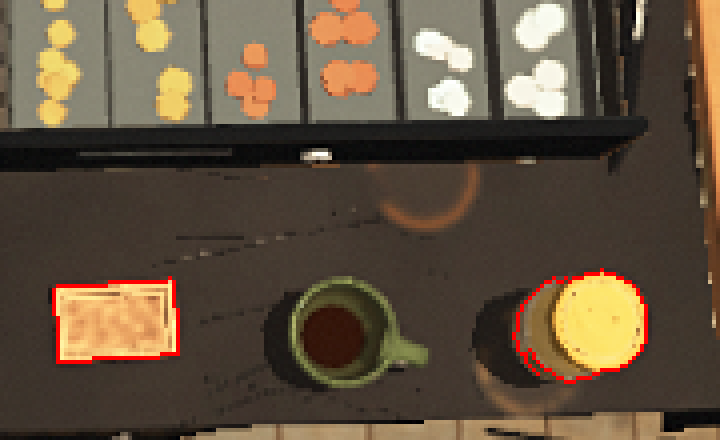

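```bash
python3 - <<'E'
from h import *
c=env.capture("top")
f=lambda s,x,y,z:ray(c,[[s+x/4-.4,190+y/4-.4]],z)[0]
print("lid",f(280,601,321,.103),"cap",f(100,325,95,.077),"knob",f(100,344,314,.05))
q=np.array([[399,307],[396,343],[314,332],[318,294]])
p=ray(c,q/4+[100-.4,190-.4],.014)[:,:2];print("stampbase",p.mean(0),p)
d=p[3]-p[0]+p[2]-p[1];print(np.degrees(np.arctan2(d[1],d[0])))
m=(cv2.cvtColor(c["img"],cv2.COLOR_RGB2HSV));m=cv2.inRange(m,(20,150,120),(32,255,255))[250:295,405:450]
k=max(cv2.findContours(m,0,1)[0],key=cv2.contourArea);(u,v),r=cv2.minEnclosingCircle(k);print("lid",u+405,v+250,r,ray(c,[[u+405,v+250]],.103))
print("bell",ray(c,[[141,171]],.03),"cup",ray(c,[[280+343/4,190+320/4]],.048))
E
```

```text
lid [ 0.395  -0.3628  0.103 ] cap [0.5431 0.2084 0.077 ] knob [0.4169 0.2005 0.05  ]
stampbase [0.4171 0.199 ] [[0.424  0.1732]
 [0.4022 0.175 ]
 [0.4096 0.2251]
 [0.4327 0.2228]]
80.82174353954949
lid 429.3932590484619 269.426965713501 11.511690139770508 [[ 0.396  -0.3618  0.103 ]]
bell [[0.6633 0.3203 0.03  ]] cup [[ 0.4035 -0.2248  0.048 ]]
```

Emit:
play_rows([
  [1,[0,0,0],0.2],
  [1,[0,0,0],0.2],
  [1,[0,0,0],0.2],
  [1,[0,0,0],0.2],
])

```text
clock: 0.7
position: [0.1925, 0.568, 0.242]
tool_rot: [-0.0, 0.461, 0.887, -0.0]
contact_force: [-0.1, -1.3, 0.1]
finger_gap: 0.0856
finger_force: 0.0
```

Emit:
play_rows([
  [1,[0,0,0],0.196],
  [1,[0,0,0],0.196],
  [1,[0,0,0],0.196],
  [1,[0,0,0],0.196],
])

```text
clock: 1.2
position: [0.1925, 0.568, 0.242]
tool_rot: [0.0, 0.708, 0.706, -0.0]
contact_force: [-0.7, 0.2, 0.2]
finger_gap: 0.0854
finger_force: 0.0
```

Emit:
play_rows([
  [1,[-0.5,0.5,0],0],
  [1,[-1,1,0.3],0],
  [1,[-1,1,0.5],0],
])

```text
clock: 1.58
position: [0.2947, 0.4665, 0.1923]
tool_rot: [0.0, 0.708, 0.706, 0.001]
contact_force: [-0.1, -0.0, -0.5]
finger_gap: 0.0854
finger_force: 0.0
```

Emit:
play_rows([
  [1,[-0.5,0.5,0.2],0],
  [1,[-1,1,0.4],0],
  [1,[-1,1,0.5],0],
])

```text
clock: 1.95
position: [0.3946, 0.366, 0.1417]
tool_rot: [0.0, 0.708, 0.706, -0.0]
contact_force: [0.1, 0.7, 0.9]
finger_gap: 0.0853
finger_force: 0.0
```

Emit:
play_rows([
  [1,[-0.3,0.28,0.2],0],
  [1,[-0.3,0.28,0.6],0],
  [1,[-0.3,0.28,0.7],0],
  [1,[-0.3,0.28,0.7],0],
])

```text
clock: 2.45
position: [0.4199, 0.3382, 0.072]
tool_rot: [-0.0, 0.707, 0.707, -0.001]
contact_force: [-0.5, 0.3, 0.1]
finger_gap: 0.0856
finger_force: 0.0
```

Emit:
play_rows([
  [1,[0,0,0.3],0],
  [1,[0,0,0.5],0],
  [1,[0,0,0.54],0],
  [1,[0,0,0.54],0],
], newtons=30)

```text
clock: 2.95
position: [0.421, 0.3389, 0.0193]
tool_rot: [0.0, 0.707, 0.707, 0.001]
contact_force: [0.5, -0.1, 0.3]
finger_gap: 0.0854
finger_force: 0.0
```

Emit:
play_rows([
  [0,[0,0,0],0],
  [0,[0,0,0],0],
  [0,[0,0,0],0],
  [0,[0,0,0],0],
  [0,[0,0,0],0],
])

```text
clock: 3.58
position: [0.4213, 0.3387, 0.0197]
tool_rot: [0.0, 0.707, 0.707, 0.001]
contact_force: [-1.0, -1.1, 7.8]
finger_gap: 0.0592
finger_force: 30.2
```

Emit:
play_rows([
  [0,[0,0,-0.1],0],
  [0,[0,0,-0.3],0],
  [0,[0,0,-0.5],0],
  [0,[0,0,-0.5],0],
])

```text
clock: 4.08
position: [0.4218, 0.339, 0.0701]
tool_rot: [0.0, 0.707, 0.707, 0.002]
contact_force: [0.3, -0.0, -0.0]
finger_gap: 0.0592
finger_force: 32.4
```

```bash
python3 - <<'E'
from h import *
c=env.capture("scene");a=cv2.resize(c["img"][100:300,80:300],None,fx=3,fy=3);cv2.imwrite("pics/c.png",a[:,:,::-1])
E
```

```text
(no output)
```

View pics/c.png

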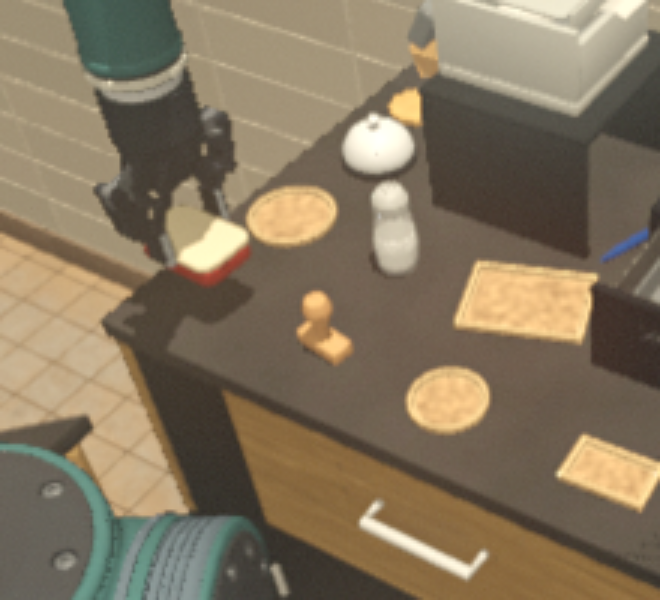

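Emit:
play_rows([
  [0,[0,0,-0.4],0],
  [0,[0,0,-0.8],0],
  [0,[-0.4,0.2,-0.8],0],
  [0,[-0.8,0.4,-0.8],0],
  [0,[-1,0.5,-0.8],0],
])

```text
clock: 4.75
position: [0.4708, 0.2362, 0.1475]
tool_rot: [-0.0, 0.708, 0.707, -0.001]
contact_force: [0.1, 0.9, -0.8]
finger_gap: 0.0589
finger_force: 32.5
```

Emit:
play_rows([
  [0,[-0.4,0.3,0],0],
  [0,[-0.8,0.6,0],0],
  [0,[-1,0.78,0],0],
  [0,[-1,0.78,0],0],
])

```text
clock: 5.25
position: [0.5495, 0.1366, 0.1474]
tool_rot: [-0.0, 0.708, 0.706, -0.0]
contact_force: [0.2, -0.0, -0.9]
finger_gap: 0.0593
finger_force: 32.5
```

Emit:
play_rows([
  [0,[-0.4,0,0],-0.05],
  [0,[-0.69,0,0],-0.104],
  [0,[-0.69,0,0.4],-0.104],
  [0,[-0.69,0,0.4],-0.104],
  [0,[-0.69,0,0.4],-0.104],
])

```text
clock: 5.88
position: [0.5481, 0.0701, 0.1085]
tool_rot: [-0.0, 0.582, 0.813, -0.0]
contact_force: [-0.1, 0.7, -1.2]
finger_gap: 0.0591
finger_force: 32.5
```

Emit:
play_rows([
  [0,[0,0.02,0.4],0],
  [0,[0,0.02,0.7],0],
  [0,[0,0.02,0.8],0],
  [0,[0,0.02,0.85],0],
  [0,[0,0.02,0.85],0],
])

```text
clock: 6.5
position: [0.5512, 0.07, 0.0242]
tool_rot: [0.001, 0.583, 0.813, 0.0]
contact_force: [-0.3, -0.4, -0.7]
finger_gap: 0.0595
finger_force: 32.5
```

Emit:
play_rows([
  [1,[0,0,0],0],
  [1,[0,0,0],0],
  [1,[0,0,0],0],
  [1,[0,0,0],0],
])

```text
clock: 7.0
position: [0.5505, 0.0698, 0.0235]
tool_rot: [0.0, 0.583, 0.813, 0.0]
contact_force: [-0.9, 0.3, -0.5]
finger_gap: 0.0849
finger_force: 0.0
```

Emit:
play_rows([
  [1,[0,0,-0.3],0],
  [1,[0,0,-0.8],0],
  [1,[0,0,-1],0],
  [1,[0,0,-1],0.104],
  [1,[0,0,-1],0.104],
])

```text
clock: 7.62
position: [0.5506, 0.0698, 0.1238]
tool_rot: [0.0, 0.709, 0.705, 0.0]
contact_force: [0.0, 0.5, 0.3]
finger_gap: 0.0855
finger_force: 0.0
```

```bash
python3 - <<'E'
from h import *
c=env.capture("scene")
print(ray(c,[[210.3,165]],.077),ray(c,[[105.5*1+80,100+305/3]],.05), "stamp knob/shaker")
t=env.capture("top");r,k=blob(t,(208,188,274,242,),.026,90);print(r)
m=cv2.inRange(t["img"],(235,215,150),(255,255,255))[190:240,210:275];k=max(cv2.findContours(m,0,1)[0],key=cv2.contourArea).reshape(-1,2)+[210,190]
print(cv2.minAreaRect((ray(t,k,.026)[:,:2]*1000).astype(np.float32)))
E
```

```text
[[0.5479 0.2084 0.077 ]] [[0.4185 0.1983 0.05  ]] stamp knob/shaker
[548.7379  87.0264 126.8292 132.3067  -0.9047]
((545.3364868164062, 59.97195053100586), (8.86275577545166, 42.754947662353516), 84.40589904785156)
```

Emit:
play_rows([
  [1,[0.4,-0.08,-0.2],0],
  [1,[1,-0.08,-0.2],0],
  [1,[1,-0.08,-0.2],0],
])

```text
clock: 8.1
position: [0.5424, 0.1733, 0.1435]
tool_rot: [-0.0, 0.705, 0.71, 0.001]
contact_force: [0.6, -0.6, -0.6]
finger_gap: 0.0854
finger_force: 0.0
```

Emit:
play_rows([
  [1,[0.38,0,0],0],
  [1,[0.38,0,0.2],0],
  [1,[0.38,0,0.2],0],
])

```text
clock: 8.48
position: [0.541, 0.207, 0.1218]
tool_rot: [-0.001, 0.706, 0.708, -0.002]
contact_force: [0.2, -0.4, -0.1]
finger_gap: 0.0855
finger_force: 0.0
```

Emit:
play_rows([
  [1,[0.01,0.04,0.3],0],
  [1,[0.01,0.04,0.6],0],
  [1,[0.01,0.04,0.77],0],
  [1,[0.01,0.04,0.77],0],
])

```text
clock: 8.98
position: [0.5457, 0.208, 0.0455]
tool_rot: [-0.001, 0.707, 0.707, -0.001]
contact_force: [-0.5, 0.5, 0.5]
finger_gap: 0.0855
finger_force: 0.0
```

Emit:
play_rows([
  [0,[0,0,0],0],
  [0,[0,0,0],0],
  [0,[0,0,0],0],
  [0,[0,0,0],0],
  [0,[0,0,0],0],
], newtons=25)

```text
clock: 9.6
position: [0.5468, 0.209, 0.0475]
tool_rot: [0.0, 0.707, 0.707, 0.001]
contact_force: [-1.5, -0.0, 6.0]
finger_gap: 0.0384
finger_force: 24.5
```

Emit:
play_rows([
  [0,[0,0,-0.3],0],
  [0,[0,0,-0.8],0],
  [0,[0,0,-1],0],
  [0,[0,0,-1],0],
])

```text
clock: 10.1
position: [0.5479, 0.2093, 0.1484]
tool_rot: [0.001, 0.707, 0.707, 0.002]
contact_force: [0.0, 0.6, -1.9]
finger_gap: 0.0383
finger_force: 25.3
```

```bash
python3 - <<'E'
from h import *
c=env.capture("scene");t=env.capture("top")
a=cv2.resize(c["img"][80:280,130:300],None,fx=2.9,fy=3);b=cv2.resize(t["img"][150:300,100:290],None,fx=1.6,fy=4)
b=cv2.resize(t["img"][170:300,170:280],(300,600*130//220))
o=np.zeros((600,800,3),np.uint8);o[:a.shape[0],:a.shape[1]]=a;o[:b.shape[0],500:800]=b
cv2.imwrite("pics/d.png",o[:,:,::-1])
E
```

```text
(no output)
```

View pics/d.png

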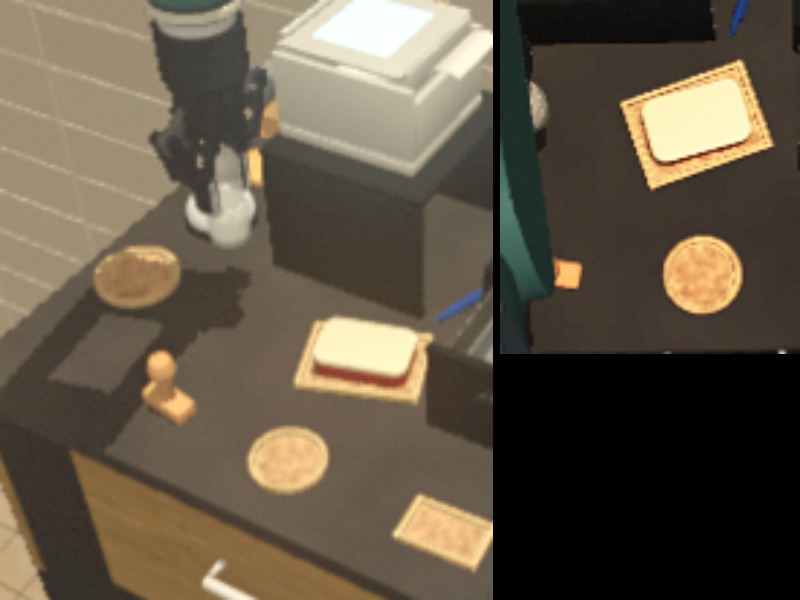

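Emit:
play_rows([
  [0,[-0.4,-0.4,0],0],
  [0,[-0.8,-0.75,0],0],
  [0,[-1,-0.95,0],0],
  [0,[-1,-0.95,0],0],
])

```text
clock: 10.7
position: [0.4483, 0.1077, 0.1448]
tool_rot: [-0.002, 0.708, 0.706, -0.002]
contact_force: [0.1, -0.0, -0.7]
finger_gap: 0.0383
finger_force: 25.3
```

Emit:
play_rows([
  [0,[-0.44,-0.4,0],0],
  [0,[-0.44,-0.4,0.3],0],
  [0,[-0.44,-0.4,0.6],0],
  [0,[-0.44,-0.4,0.8],0],
  [0,[-0.44,-0.4,0.8],0],
])

```text
clock: 11.32
position: [0.411, 0.0652, 0.0647]
tool_rot: [-0.001, 0.707, 0.707, -0.001]
contact_force: [0.0, 0.2, -0.7]
finger_gap: 0.038
finger_force: 25.3
```

```bash
python3 - <<'E'
from h import *
c=env.capture("scene");t=env.capture("top")
a=cv2.resize(c["img"][180:270,190:290],None,fx=4,fy=4,interpolation=2);b=cv2.resize(t["img"][220:310,200:300],None,fx=4,fy=4,interpolation=2)
cv2.imwrite("pics/e.png",np.hstack([a,b])[:,:,::-1])
E
```

```text
(no output)
```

View pics/e.png

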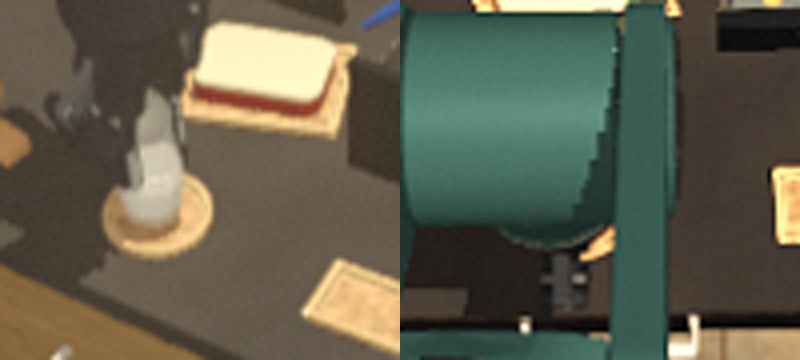

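```bash
python3 - <<'E'
from h import *
c=env.capture("scene")
print(ray(c,[[227.8,231.4]],.0172))
r,k=blob(c,(212,222,246,246),.008,120);print(r)
print(ray(c,[[190+158/4-.4,180+213/4-.4]],.008),"holder by eye")
print(env.get_obs()["position"])
E
```

```text
[[0.4077 0.063  0.0172]]
[412.3434  62.4675  69.92    74.8833  28.5262]
[[0.4116 0.0627 0.008 ]] holder by eye
[0.4123 0.0651 0.0666]
```

Emit:
play_rows([
  [0,[0,0.02,0.05],0],
  [0,[0,0.02,0.1],0],
  [0,[0,0.02,0.14],0],
  [0,[0,0.02,0.15],0],
  [0,[0,0.02,0.15],0],
])

```text
clock: 12.1
position: [0.4133, 0.0648, 0.0512]
tool_rot: [-0.0, 0.707, 0.707, -0.0]
contact_force: [-0.1, -0.0, -0.8]
finger_gap: 0.0382
finger_force: 25.3
```

Emit:
play_rows([
  [1,[0,0,0],0],
  [1,[0,0,0],0],
  [1,[0,0,0],0],
  [1,[0,0,0],0],
  [1,[0,0,0],0],
])

```text
clock: 12.72
position: [0.4135, 0.0648, 0.0513]
tool_rot: [0.0, 0.707, 0.707, -0.0]
contact_force: [0.1, 0.3, 0.2]
finger_gap: 0.0853
finger_force: 0.0
```

Emit:
play_rows([
  [1,[0,0,-0.3],0],
  [1,[0,0,-0.8],0],
  [1,[0,0,-1],0],
  [1,[0.5,0,-1],0],
  [1,[1,0,-1],0],
])

```text
clock: 13.35
position: [0.414, 0.1656, 0.1519]
tool_rot: [0.0, 0.708, 0.706, 0.001]
contact_force: [0.2, 0.4, -0.7]
finger_gap: 0.0852
finger_force: 0.0
```

```bash
python3 - <<'E'
from h import *
c=env.capture("scene");t=env.capture("top")
a=cv2.resize(c["img"][180:270,190:290],None,fx=4,fy=4,interpolation=2);b=cv2.resize(t["img"][220:310,200:300],None,fx=4,fy=4,interpolation=2)
cv2.imwrite("pics/f.png",np.hstack([a,b])[:,:,::-1])
E
```

```text
(no output)
```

View pics/f.png

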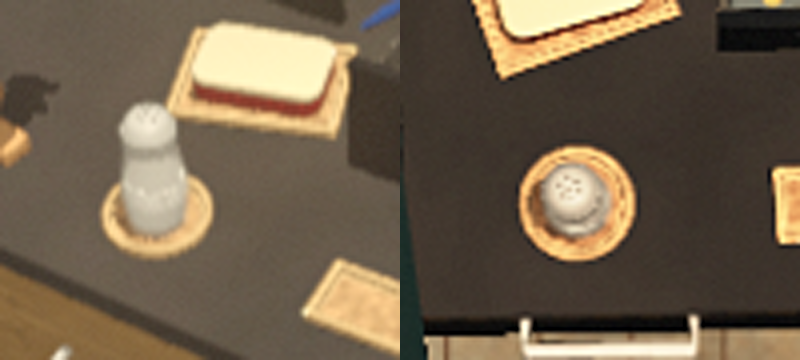

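Emit:
play_rows([
  [1,[0.34,0.03,0],0],
  [1,[0.34,0.03,0.3],0],
  [1,[0.34,0.03,0.5],0],
  [1,[0.34,0.03,0.5],0],
])

```text
clock: 13.95
position: [0.415, 0.1978, 0.1]
tool_rot: [-0.001, 0.707, 0.707, -0.002]
contact_force: [-0.1, -0.7, 0.1]
finger_gap: 0.0856
finger_force: 0.0
```

Emit:
play_rows([
  [1,[0,0,0.3],0],
  [1,[0,0,0.6],0],
  [1,[0,0,0.64],0],
  [1,[0,0,0.64],0],
])

```text
clock: 14.45
position: [0.4169, 0.1987, 0.038]
tool_rot: [0.0, 0.707, 0.707, 0.0]
contact_force: [-0.6, 0.8, 0.8]
finger_gap: 0.0856
finger_force: 0.0
```

Emit:
play_rows([
  [0,[0,0,0],0],
  [0,[0,0,0],0],
  [0,[0,0,0],0],
  [0,[0,0,0],0],
  [0,[0,0,0],0],
])

```text
clock: 15.08
position: [0.417, 0.1989, 0.0377]
tool_rot: [0.0, 0.707, 0.707, 0.0]
contact_force: [-0.1, -0.3, 6.7]
finger_gap: 0.0233
finger_force: 24.3
```

Emit:
play_rows([
  [0,[0,0,0],0],
  [0,[0,0,-0.3],0],
  [0,[0,0,-0.8],0],
  [0,[0,0,-1],0],
  [0,[0,0,-1],0],
])

```text
clock: 15.7
position: [0.4175, 0.1992, 0.1385]
tool_rot: [0.001, 0.707, 0.707, 0.001]
contact_force: [-0.0, -0.3, -0.1]
finger_gap: 0.0237
finger_force: 24.7
```

```bash
python3 - <<'E'
from h import *
c=env.capture("scene")
a=cv2.resize(c["img"][110:260,140:290],None,fx=4,fy=4,interpolation=2)
cv2.imwrite("pics/g.png",a[:,:,::-1])
E
```

```text
(no output)
```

View pics/g.png

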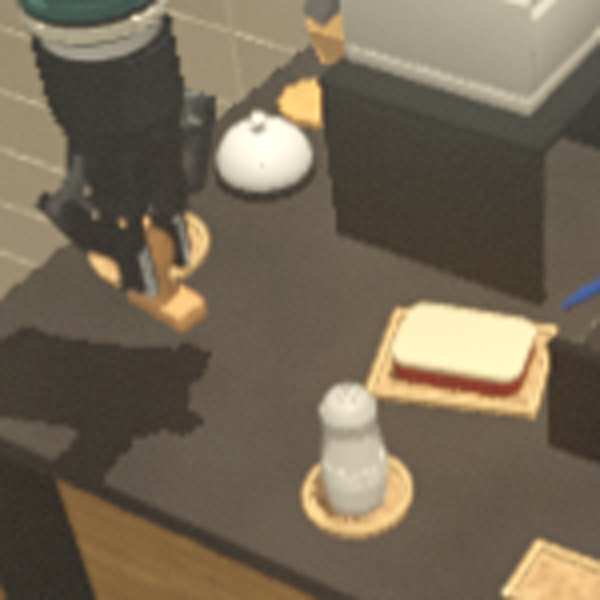

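Emit:
play_rows([
  [0,[0,0,-0.4],0],
  [0,[-0.4,0,-0.4],0],
  [0,[-0.8,0,-0.4],0],
  [0,[-1,0,-0.4],0],
])

```text
clock: 16.25
position: [0.415, 0.0973, 0.1756]
tool_rot: [-0.001, 0.707, 0.707, -0.001]
contact_force: [-0.1, -0.1, -0.4]
finger_gap: 0.0234
finger_force: 24.7
```

Emit:
play_rows([
  [0,[-0.4,0,0],0],
  [0,[-0.8,0,0],0],
  [0,[-1,0,0],0],
  [0,[-1,0,0],0],
])

```text
clock: 16.75
position: [0.4155, -0.002, 0.1759]
tool_rot: [-0.001, 0.708, 0.706, -0.001]
contact_force: [0.0, 0.4, -0.2]
finger_gap: 0.0236
finger_force: 24.7
```

Emit:
play_rows([
  [0,[-0.5,-0.06,0],0],
  [0,[-0.91,-0.06,0],0],
  [0,[-0.91,-0.06,0.4],-0.065],
  [0,[-0.91,-0.06,0.8],-0.065],
  [0,[-0.91,-0.06,1],-0.065],
])

```text
clock: 17.38
position: [0.4086, -0.0906, 0.0748]
tool_rot: [-0.002, 0.631, 0.776, -0.001]
contact_force: [0.2, -0.1, 0.5]
finger_gap: 0.0235
finger_force: 24.8
```

Emit:
play_rows([
  [0,[0,0,0],0],
  [0,[0,0,0.1],0],
  [0,[0,0,0.15],0],
  [0,[0,0,0.15],0],
])

```text
clock: 17.88
position: [0.4105, -0.0921, 0.0624]
tool_rot: [0.0, 0.631, 0.776, -0.0]
contact_force: [0.6, -0.2, -0.8]
finger_gap: 0.0238
finger_force: 24.8
```

```bash
python3 - <<'E'
from h import *
c=env.capture("scene")
a=cv2.resize(c["img"][200:290,240:340],None,fx=5,fy=5,interpolation=2)
cv2.imwrite("pics/h.png",a[:,:,::-1])
E
```

```text
(no output)
```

View pics/h.png

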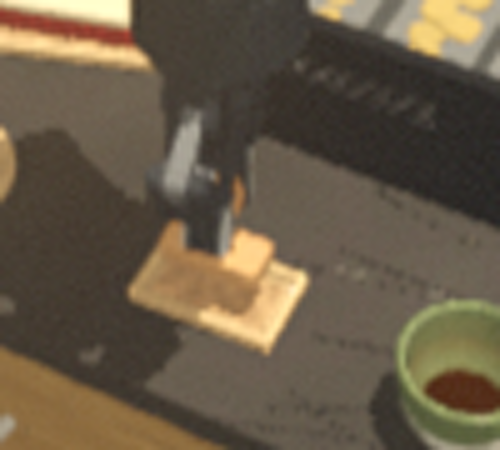

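```bash
python3 - <<'E'
from h import *
c=env.capture("scene")
q=lambda x,y,z:ray(c,[[240+x/5-.4,200+y/5-.4]],z)[0]
print("right end",(q(275,240,.038)+q(237,276,.038))/2,"holder right end",(q(308,272,.008)+q(268,352,.008))/2,"left front",q(129,295,.008))
E
```

```text
right end [ 0.4112 -0.1129  0.038 ] holder right end [ 0.4116 -0.1305  0.008 ] left front [ 0.3841 -0.0593  0.008 ]
```

Emit:
play_rows([
  [0,[-0.04,0,0],0],
  [0,[-0.04,0,0.1],0],
  [0,[-0.04,0,0.18],0],
  [0,[-0.04,0,0.21],0],
  [0,[-0.04,0,0.21],0],
])

```text
clock: 18.6
position: [0.4109, -0.096, 0.0409]
tool_rot: [-0.001, 0.631, 0.775, -0.0]
contact_force: [0.4, 0.1, -1.1]
finger_gap: 0.0238
finger_force: 24.8
```

Emit:
play_rows([
  [1,[0,0,0],0],
  [1,[0,0,0],0],
  [1,[0,0,0],0],
  [1,[0,0,0],0],
  [1,[0,0,0],0],
])

```text
clock: 19.23
position: [0.4113, -0.0961, 0.0414]
tool_rot: [0.0, 0.631, 0.775, -0.0]
contact_force: [-0.1, 0.3, -0.1]
finger_gap: 0.0853
finger_force: 0.0
```

Emit:
play_rows([
  [1,[0,0,-0.3],0],
  [1,[0,0,-0.8],0],
  [1,[0,0,-1],0],
  [1,[0,0,-1],0.065],
  [1,[0,0,-1],0.065],
])

```text
clock: 19.85
position: [0.4112, -0.0961, 0.1416]
tool_rot: [0.0, 0.707, 0.707, 0.0]
contact_force: [-0.1, -1.0, 0.7]
finger_gap: 0.0854
finger_force: 0.0
```

Emit:
play_rows([
  [1,[-0.4,0,-0.1],0],
  [1,[-0.8,0,-0.2],0],
  [1,[-1,0,-0.2],0],
])

```text
clock: 20.23
position: [0.4117, -0.1981, 0.1616]
tool_rot: [0.001, 0.706, 0.708, -0.0]
contact_force: [-0.0, 0.0, 0.0]
finger_gap: 0.0853
finger_force: 0.0
```

Emit:
play_rows([
  [1,[-0.4,0,0],0],
  [1,[-0.8,-0.15,0],0],
  [1,[-1,-0.15,0],0],
])

```text
clock: 20.6
position: [0.3953, -0.2974, 0.1607]
tool_rot: [-0.001, 0.707, 0.707, -0.0]
contact_force: [0.2, 0.0, -1.0]
finger_gap: 0.0854
finger_force: 0.0
```

Emit:
play_rows([
  [1,[-0.4,0,0],0],
  [1,[-0.66,0,0],0],
  [1,[-0.66,0,0.2],0],
  [1,[-0.66,0,0.2],0],
])

```text
clock: 21.1
position: [0.3954, -0.3608, 0.1399]
tool_rot: [-0.002, 0.707, 0.707, 0.0]
contact_force: [0.6, 0.9, -0.6]
finger_gap: 0.0852
finger_force: 0.0
```

```bash
python3 - <<'E'
from h import *
c=env.capture("scene")
a=c["img"][180:340,250:450]; cv2.imwrite("pics/i.png",cv2.resize(a,None,fx=3.5,fy=3.5)[:,:,::-1])
m=cv2.inRange(cv2.cvtColor(c["img"],cv2.COLOR_RGB2HSV),(20,150,120),(32,255,255))[250:330,370:430]
k=max(cv2.findContours(m,0,1)[0],key=cv2.contourArea).reshape(-1,2)+[370,250]
print(k.min(0),k.max(0),ray(c,[(k.min(0)+k.max(0))/2.],.1),env.get_obs()["position"])
E
```

```text
[386 273] [413 298] [[ 0.3901 -0.3634  0.1   ]] [ 0.3958 -0.361   0.1406]
```

View pics/i.png

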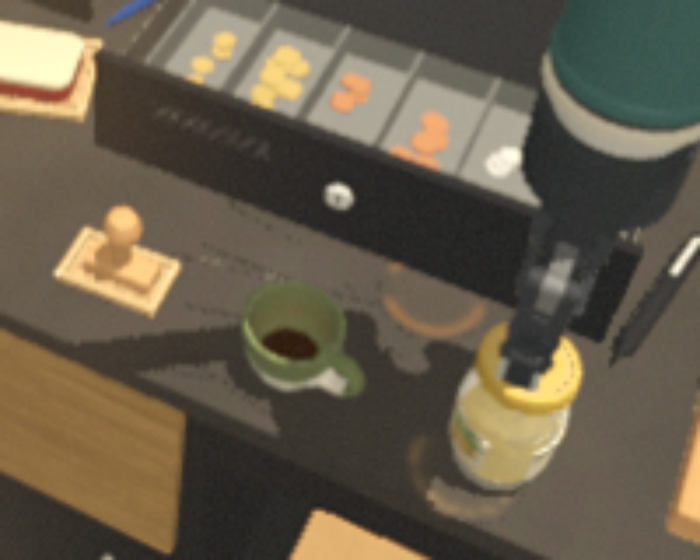

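Emit:
play_rows([
  [1,[-0.01,-0.01,0.15],0],
  [1,[-0.01,-0.01,0.4],0],
  [1,[-0.01,-0.01,0.6],0],
  [1,[-0.01,-0.01,0.78],0],
  [1,[-0.01,-0.01,0.78],0],
])

```text
clock: 21.78
position: [0.3945, -0.3618, 0.062]
tool_rot: [-0.002, 0.707, 0.707, 0.0]
contact_force: [0.2, 1.0, 1.4]
finger_gap: 0.0852
finger_force: 0.0
```

Emit:
play_rows([
  [0,[0,0,0],0],
  [0,[0,0,0],0],
  [0,[0,0,0],0],
  [0,[0,0,0],0],
  [0,[0,0,0],0],
], newtons=45)

```text
clock: 22.4
position: [0.3959, -0.3637, 0.0647]
tool_rot: [0.001, 0.707, 0.707, -0.0]
contact_force: [0.8, 0.8, 5.8]
finger_gap: 0.0572
finger_force: 47.0
```

Emit:
play_rows([
  [0,[0,0,-0.05],0],
  [0,[0,0,-0.1],0],
  [0,[0,0,-0.14],0],
  [0,[0,0,-0.14],0],
  [0,[0,0,-0.14],0],
])

```text
clock: 23.02
position: [0.3952, -0.363, 0.0772]
tool_rot: [-0.0, 0.707, 0.707, -0.0]
contact_force: [-0.6, 0.4, -2.9]
finger_gap: 0.0571
finger_force: 48.8
```

```bash
python3 - <<'E'
from h import *
c=env.capture("scene")
a=c["img"][230:340,350:450]; cv2.imwrite("pics/j.png",cv2.resize(a,None,fx=4,fy=4)[:,:,::-1]);print(env.get_obs()["contact_force"])
E
```

```text
[-0.2694  0.3514 -3.4529]
```

View pics/j.png

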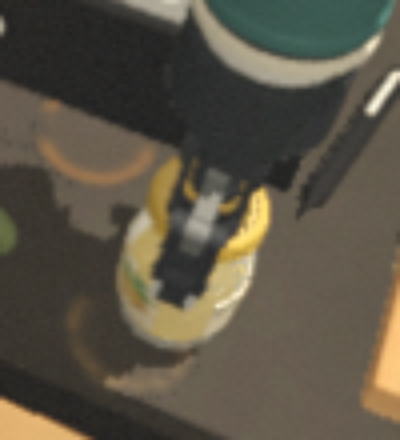

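Emit:
play_rows([
  [0,[0,0,-0.3],0],
  [0,[0,0,-0.7],0],
  [0,[0,0,-1],0],
  [0,[0,0,-1],0],
])

```text
clock: 23.58
position: [0.3964, -0.3644, 0.1794]
tool_rot: [0.003, 0.707, 0.707, -0.0]
contact_force: [0.8, -0.1, -2.3]
finger_gap: 0.0574
finger_force: 49.8
```

Emit:
play_rows([
  [0,[0.2,0,-0.2],0],
  [0,[0.5,0.1,-0.2],0],
  [0,[0.85,0.15,-0.2],0],
  [0,[1,0.2,-0.2],0],
])

```text
clock: 24.08
position: [0.4141, -0.2606, 0.1956]
tool_rot: [-0.002, 0.707, 0.707, -0.0]
contact_force: [0.3, -0.2, -3.1]
finger_gap: 0.0573
finger_force: 49.7
```

Emit:
play_rows([
  [0,[0.3,0,0],0],
  [0,[0.65,0,0],0],
  [0,[1,0,0],0],
])

```text
clock: 24.45
position: [0.415, -0.1624, 0.1964]
tool_rot: [-0.0, 0.707, 0.707, -0.0]
contact_force: [0.0, 0.7, -2.2]
finger_gap: 0.0573
finger_force: 49.7
```

Emit:
play_rows([
  [0,[0.3,0,0],0],
  [0,[0.65,0,0],0],
  [0,[1,0,0],0],
])

```text
clock: 24.82
position: [0.4152, -0.0624, 0.1965]
tool_rot: [-0.0, 0.707, 0.707, -0.0]
contact_force: [1.1, 0.1, -3.8]
finger_gap: 0.0573
finger_force: 49.7
```

Emit:
play_rows([
  [0,[0.3,0,0],0],
  [0,[0.65,0,0],0],
  [0,[1,0,0],0],
])

```text
clock: 25.2
position: [0.4153, 0.0377, 0.1965]
tool_rot: [-0.0, 0.707, 0.707, -0.0]
contact_force: [0.3, -0.5, -2.2]
finger_gap: 0.0577
finger_force: 49.7
```

Emit:
play_rows([
  [0,[0.3,0.1,0],0],
  [0,[0.65,0.2,0],0],
  [0,[1,0.3,0],0],
])

```text
clock: 25.58
position: [0.4456, 0.1378, 0.1964]
tool_rot: [0.0, 0.707, 0.707, -0.0]
contact_force: [1.3, -0.0, -2.8]
finger_gap: 0.0571
finger_force: 49.7
```

Emit:
play_rows([
  [0,[0.3,0.15,0],0],
  [0,[0.65,0.35,0],0],
  [0,[1,0.5,0],0],
])

```text
clock: 25.95
position: [0.4962, 0.2378, 0.1961]
tool_rot: [0.0, 0.707, 0.707, -0.0]
contact_force: [-0.6, 0.1, -2.5]
finger_gap: 0.0574
finger_force: 49.7
```

Emit:
play_rows([
  [0,[0.3,0.15,0],0],
  [0,[0.65,0.35,0],0],
  [0,[0.9,0.45,0],0],
  [0,[0.9,0.45,0],0],
])

```text
clock: 26.45
position: [0.5411, 0.3284, 0.1957]
tool_rot: [-0.0, 0.707, 0.708, -0.0]
contact_force: [-0.1, 0.3, -3.5]
finger_gap: 0.0576
finger_force: 49.7
```

Emit:
play_rows([
  [0,[0.11,0.02,0.2],0],
  [0,[0.11,0.02,0.5],0],
  [0,[0.11,0.02,0.8],0],
  [0,[0.11,0.02,1],0],
  [0,[0.11,0.02,1],0],
])

```text
clock: 27.08
position: [0.5399, 0.3364, 0.094]
tool_rot: [-0.001, 0.707, 0.707, -0.003]
contact_force: [0.6, -0.2, -2.1]
finger_gap: 0.0574
finger_force: 49.7
```

```bash
python3 - <<'E'
from h import *
c=env.capture("scene")
a=c["img"][110:210,130:260]; cv2.imwrite("pics/k.png",cv2.resize(a,None,fx=5,fy=5,interpolation=2)[:,:,::-1]);print(env.get_obs()["position"])
E
```

```text
[0.5411 0.337  0.0956]
```

View pics/k.png

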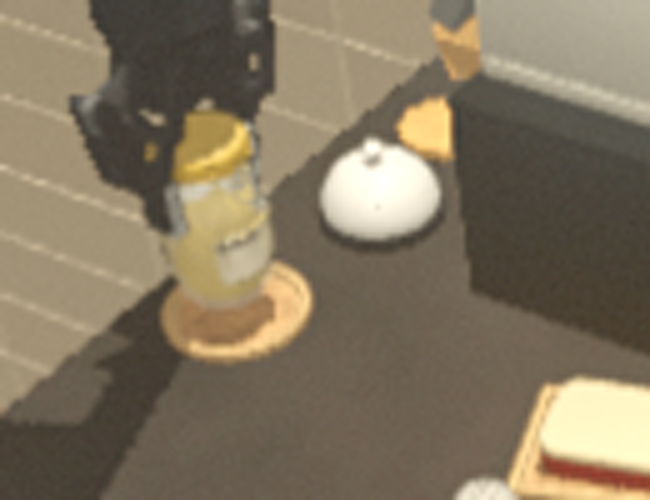

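```bash
python3 - <<'E'
from h import *
c=env.capture("scene")
print(ray(c,[[130+221/5-.4,110+277/5-.4]],.031),ray(c,[[130+237/5-.4,110+311/5-.4]],.008))
E
```

```text
[[0.5419 0.3432 0.031 ]] [[0.5416 0.3363 0.008 ]]
```

Emit:
play_rows([
  [0,[0,0.01,0.06],0],
  [0,[0,0.01,0.12],0],
  [0,[0,0.01,0.18],0],
  [0,[0,0.01,0.22],0],
  [0,[0,0.01,0.25],0],
])

```text
clock: 27.8
position: [0.5432, 0.3379, 0.0719]
tool_rot: [-0.0, 0.707, 0.707, -0.0]
contact_force: [-0.3, -0.7, -2.6]
finger_gap: 0.0573
finger_force: 49.7
```

Emit:
play_rows([
  [0,[0,0,0],0],
  [0,[0,0,0.01],0],
  [0,[0,0,0.02],0],
  [0,[0,0,0.02],0],
])

```text
clock: 28.3
position: [0.5433, 0.3379, 0.0703]
tool_rot: [0.0, 0.707, 0.707, -0.0]
contact_force: [-0.3, 0.0, -4.3]
finger_gap: 0.0575
finger_force: 49.7
```

Still free; ease down until contact.

Emit:
play_rows([
  [0,[0,0,0.01],0],
  [0,[0,0,0.02],0],
  [0,[0,0,0.025],0],
  [0,[0,0,0.025],0],
])

```text
clock: 28.8
position: [0.5432, 0.3379, 0.0678]
tool_rot: [0.0, 0.707, 0.707, -0.0]
contact_force: [-1.0, 0.0, -1.5]
finger_gap: 0.057
finger_force: 49.8
```

Emit:
play_rows([
  [0,[0,0,0.005],0],
  [0,[0,0,0.01],0],
  [0,[0,0,0.01],0],
])

```text
clock: 29.18
position: [0.5433, 0.338, 0.0677]
tool_rot: [0.0, 0.707, 0.707, 0.0]
contact_force: [-2.2, -0.2, 6.4]
finger_gap: 0.0576
finger_force: 50.1
```

In contact; release and go up.

Emit:
play_rows([
  [1,[0,0,0],0],
  [1,[0,0,0],0],
  [1,[0,0,0],0],
  [1,[0,0,0],0],
  [1,[0,0,0],0],
])

```text
clock: 29.8
position: [0.5433, 0.3379, 0.0667]
tool_rot: [0.0, 0.707, 0.707, -0.0]
contact_force: [0.5, -0.1, -0.7]
finger_gap: 0.0852
finger_force: 0.0
```

Emit:
play_rows([
  [1,[0,0,-0.2],0],
  [1,[0,0,-0.6],0],
  [1,[0,0,-1],0],
  [1,[0,0,-1],0],
])

```text
clock: 30.3
position: [0.5457, 0.3391, 0.1706]
tool_rot: [0.001, 0.707, 0.707, 0.003]
contact_force: [-0.2, 0.2, -0.4]
finger_gap: 0.0854
finger_force: 0.0
```

Emit:
play_rows([
  [1,[0,-0.4,-0.5],0],
  [1,[0.3,-0.8,-0.8],0],
  [1,[0.6,-1,-0.8],0],
  [1,[1,-1,-0.8],0],
  [1,[1,-1,-0.8],0],
])

```text
clock: 30.92
position: [0.4425, 0.44, 0.2457]
tool_rot: [-0.0, 0.706, 0.708, -0.0]
contact_force: [0.8, -0.0, -0.3]
finger_gap: 0.0856
finger_force: 0.0
```

```bash
python3 - <<'E'
from h import *
t=env.capture("top")["img"]
cv2.imwrite("pics/l.png",cv2.resize(t[160:310,100:460],(800,333),interpolation=2)[:,:,::-1])
E
```

```text
(no output)
```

View pics/l.png

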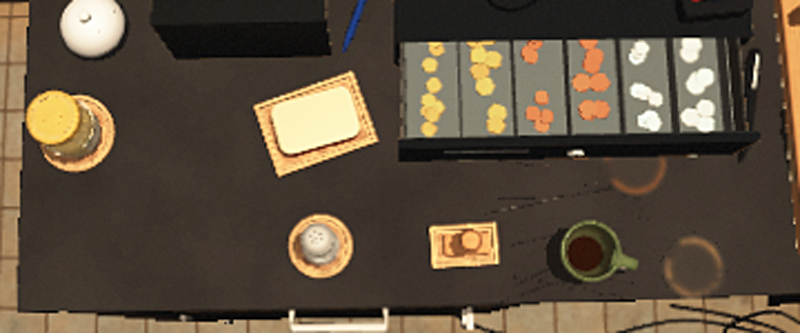

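```bash
python3 - <<'E'
from h import *
t=env.capture("top");s=800/360;s2=333/150
f=lambda x,y,z:ray(t,[[100+x/s-.4,160+y/s2-.4]],z)[0]
print("lid",f(54,118,.106),"jarholder .544 .340");print("cap",f(319,241,.08),"holder .4127 .0651")
m=cv2.inRange(t["img"],(230,210,130),(255,255,255))[190:240,215:270]
k=max(cv2.findContours(m,0,1)[0],key=cv2.contourArea).reshape(-1,2)+[215,190]
print("tin",cv2.minAreaRect((ray(t,k,.026)[:,:2]*1000).astype(np.float32)),"550 69")
print("knob",f(469,240,.053),"holder .411 -.0925")
E
```

```text
lid [0.5412 0.336  0.106 ] jarholder .544 .340
cap [0.4118 0.0631 0.08  ] holder .4127 .0651
tin ((550.5601806640625, 68.51636505126953), (59.34044647216797, 90.95980834960938), 15.093718528747559) 550 69
knob [ 0.4119 -0.0936  0.053 ] holder .411 -.0925
```

All within tolerance.

```bash
python3 -c "
from rig import env
print(env.hand_in())"
```

```text
the job is handed in; nothing more can be done
None
```

I put the shaker, jar, stamp and tin each in its matching holder, upright and released, and handed the job in at about 31 s. My last top-camera check put each within about 5 mm of its holder's centre. I never touched the cup or the bell, and the judge gave no verdict.

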